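# Pack the choke bin, tamp it level and lock it

## Task

Load all the loose drum chokes from the bench into the grey bin, then take the hand tamper and tamp the chokes down so that they lie in one level layer with none standing above the rim. Then knock both of the bin's lock pins fully home with brisk blows of the mallet, using nothing else on the pins, and finally set the mallet down and the tamper upright on the rubber mat again, leaving the other things on the bench where they are.

Things in the scene. Friction and masses are not known exactly. Their poses are not given: they have to be found in the camera images.
- bin: Fixed open grey parts bin. Origin: centre of its underside on the bench, z up; inside 116 mm along its x by 148 mm along its y, walls 4 mm thick, inner floor 5 mm and rim 45 mm above the bench (40 mm deep). At the middle of each of its two short (y) ends, outside the wall, stands a lock pin. Floor and walls are smooth (friction about 0.25 against the chokes).
- pin_left (a joint): Travel of the lock pin at the bin's +y end, m: 0 = standing up, 0.012 = knocked fully home (hard stop). It slides straight down in a 26 mm steel collar whose top is 50 mm above the bench; a light spring (1 N at the bottom) and friction (4.5 N) resist it, so about 6 N moves it, and it stays where it is left. It is to be knocked by a brisk blow (a moving mallet face), not eased down.
- pin_right (a joint): The same lock pin at the bin's -y end: 0 = up, 0.012 m = fully home.
- pin_left_top (a point): Centre of the flat top of the brass cap on the +y lock pin; the cap is 18 mm across and 6 mm thick. It lies at x 0, y +98 mm in the bin's frame; 69.5 mm above the bench when up, 57.5 mm when home.
- pin_right_top (a point): Centre of the flat top of the brass cap on the -y lock pin, at y -98 mm in the bin's frame, otherwise the same.
- tamper: Hand tamper, 0.32 kg: a flat square aluminium plate 56 x 56 x 10 mm with an upright round wooden handle 25 mm across in its middle (34 mm collar up to 22 mm, handle up to 120 mm above the underside). Smooth plate: pressing with about 12 N here and there wedges heaped chokes down. Starts standing on its plate on the mat. Origin: centre of the plate's underside; z up the handle, x and y along the plate's sides.
- mallet: Nylon-headed mallet, 0.33 kg: a white cylinder head 42 mm across and 58 mm tall that starts standing upright on its lower flat (striking) face on the mat, and a level square wooden handle 20 x 20 mm that runs from the head along the mallet's -x to 148 mm from the head's axis, its axis 36 mm above the striking face. Origin: centre of the lower striking face; z up. It balances about 10 mm along the handle from the head's axis.
- mat: Fixed thin black rubber tool mat, 270 mm (its x) by 180 mm (its y), top 3 mm above the bench. Origin: centre of its underside.
- capacitor: Bystander, leave alone: standing can capacitor, 25 mm across, 46 mm tall; origin at its foot.
- heatsink: Bystander, leave alone: finned aluminium heatsink, 40 x 34 x 28 mm; origin at the centre of its underside.
- driver: Bystander, leave alone: screwdriver lying on the bench, 180 mm long.
- choke0: Drum choke (wound inductor): barrel 32 mm across and 28 mm tall, black with a copper band, bevelled over the last 6 mm at both ends to 17 mm flats; 45 g, smooth. Origin at its centre; z along its axis. Starts on the bin's floor.
- choke1: Drum choke (wound inductor): barrel 32 mm across and 28 mm tall, black with a copper band, bevelled over the last 6 mm at both ends to 17 mm flats; 45 g, smooth. Origin at its centre; z along its axis. Starts on the bin's floor.
- choke2: Drum choke (wound inductor): barrel 32 mm across and 28 mm tall, black with a copper band, bevelled over the last 6 mm at both ends to 17 mm flats; 45 g, smooth. Origin at its centre; z along its axis. Starts on the bin's floor.
- choke3: Drum choke (wound inductor): barrel 32 mm across and 28 mm tall, black with a copper band, bevelled over the last 6 mm at both ends to 17 mm flats; 45 g, smooth. Origin at its centre; z along its axis. Starts on the bin's floor.
- choke4: Drum choke (wound inductor): barrel 32 mm across and 28 mm tall, black with a copper band, bevelled over the last 6 mm at both ends to 17 mm flats; 45 g, smooth. Origin at its centre; z along its axis. Starts on the bin's floor.
- choke5: Drum choke (wound inductor): barrel 32 mm across and 28 mm tall, black with a copper band, bevelled over the last 6 mm at both ends to 17 mm flats; 45 g, smooth. Origin at its centre; z along its axis. Starts on the bin's floor.
- choke6: Drum choke (wound inductor): barrel 32 mm across and 28 mm tall, black with a copper band, bevelled over the last 6 mm at both ends to 17 mm flats; 45 g, smooth. Origin at its centre; z along its axis. Starts heaped on the others in the bin.
- choke7: Drum choke (wound inductor): barrel 32 mm across and 28 mm tall, black with a copper band, bevelled over the last 6 mm at both ends to 17 mm flats; 45 g, smooth. Origin at its centre; z along its axis. Starts heaped on the others in the bin.
- choke8: Drum choke (wound inductor): barrel 32 mm across and 28 mm tall, black with a copper band, bevelled over the last 6 mm at both ends to 17 mm flats; 45 g, smooth. Origin at its centre; z along its axis. Starts standing on the bench, or is absent.
- choke9: Drum choke (wound inductor): barrel 32 mm across and 28 mm tall, black with a copper band, bevelled over the last 6 mm at both ends to 17 mm flats; 45 g, smooth. Origin at its centre; z along its axis. Starts standing on the bench, or is absent.
- choke10: Drum choke (wound inductor): barrel 32 mm across and 28 mm tall, black with a copper band, bevelled over the last 6 mm at both ends to 17 mm flats; 45 g, smooth. Origin at its centre; z along its axis. Starts standing on the bench, or is absent.
- choke11: Drum choke (wound inductor): barrel 32 mm across and 28 mm tall, black with a copper band, bevelled over the last 6 mm at both ends to 17 mm flats; 45 g, smooth. Origin at its centre; z along its axis. Starts standing on the bench, or is absent.
- choke12: Drum choke (wound inductor): barrel 32 mm across and 28 mm tall, black with a copper band, bevelled over the last 6 mm at both ends to 17 mm flats; 45 g, smooth. Origin at its centre; z along its axis. Starts standing on the bench, or is absent.

How it is judged (in metres and radians):
On the way, in this order (a step that is already met when the one before it is completed fails the run):
1. every choke is in the bin (x of choke0 in the frame of bin between -0.058 and 0.058 m and y of choke0 in the frame of bin between -0.074 and 0.074 m and z of each of choke0, choke1, choke2, choke3, choke4, choke5, choke6, choke7, choke8, choke9, choke10, choke11, choke12 in the frame of bin below 0.065 m and x of choke1 in the frame of bin between -0.058 and 0.058 m and y of choke1 in the frame of bin between -0.074 and 0.074 m and x of choke2 in the frame of bin between -0.058 and 0.058 m and y of choke2 in the frame of bin between -0.074 and 0.074 m and x of choke3 in the frame of bin between -0.058 and 0.058 m and y of choke3 in the frame of bin between -0.074 and 0.074 m and x of choke4 in the frame of bin between -0.058 and 0.058 m and y of choke4 in the frame of bin between -0.074 and 0.074 m and x of choke5 in the frame of bin between -0.058 and 0.058 m and y of choke5 in the frame of bin between -0.074 and 0.074 m and x of choke6 in the frame of bin between -0.058 and 0.058 m and y of choke6 in the frame of bin between -0.074 and 0.074 m and x of choke7 in the frame of bin between -0.058 and 0.058 m and y of choke7 in the frame of bin between -0.074 and 0.074 m and x of choke8 in the frame of bin between -0.058 and 0.058 m and y of choke8 in the frame of bin between -0.074 and 0.074 m and x of choke9 in the frame of bin between -0.058 and 0.058 m and y of choke9 in the frame of bin between -0.074 and 0.074 m and x of choke10 in the frame of bin between -0.058 and 0.058 m and y of choke10 in the frame of bin between -0.074 and 0.074 m and x of choke11 in the frame of bin between -0.058 and 0.058 m and y of choke11 in the frame of bin between -0.074 and 0.074 m and x of choke12 in the frame of bin between -0.058 and 0.058 m and y of choke12 in the frame of bin between -0.074 and 0.074 m), for 0.2 s.
2. the tamper presses on the chokes (over 3 N on one of them) while all of them lie level, none above the rim (x of choke0 in the frame of bin between -0.058 and 0.058 m and y of choke0 in the frame of bin between -0.074 and 0.074 m and z of each of choke0, choke1, choke2, choke3, choke4, choke5, choke6, choke7, choke8, choke9, choke10, choke11, choke12 in the frame of bin below 0.031 m and x of choke1 in the frame of bin between -0.058 and 0.058 m and y of choke1 in the frame of bin between -0.074 and 0.074 m and x of choke2 in the frame of bin between -0.058 and 0.058 m and y of choke2 in the frame of bin between -0.074 and 0.074 m and x of choke3 in the frame of bin between -0.058 and 0.058 m and y of choke3 in the frame of bin between -0.074 and 0.074 m and x of choke4 in the frame of bin between -0.058 and 0.058 m and y of choke4 in the frame of bin between -0.074 and 0.074 m and x of choke5 in the frame of bin between -0.058 and 0.058 m and y of choke5 in the frame of bin between -0.074 and 0.074 m and x of choke6 in the frame of bin between -0.058 and 0.058 m and y of choke6 in the frame of bin between -0.074 and 0.074 m and x of choke7 in the frame of bin between -0.058 and 0.058 m and y of choke7 in the frame of bin between -0.074 and 0.074 m and x of choke8 in the frame of bin between -0.058 and 0.058 m and y of choke8 in the frame of bin between -0.074 and 0.074 m and x of choke9 in the frame of bin between -0.058 and 0.058 m and y of choke9 in the frame of bin between -0.074 and 0.074 m and x of choke10 in the frame of bin between -0.058 and 0.058 m and y of choke10 in the frame of bin between -0.074 and 0.074 m and x of choke11 in the frame of bin between -0.058 and 0.058 m and y of choke11 in the frame of bin between -0.074 and 0.074 m and x of choke12 in the frame of bin between -0.058 and 0.058 m and y of choke12 in the frame of bin between -0.074 and 0.074 m and (contact force between tamper and choke0 above 3 N or contact force between tamper and choke1 above 3 N or contact force between tamper and choke2 above 3 N or contact force between tamper and choke3 above 3 N or contact force between tamper and choke4 above 3 N or contact force between tamper and choke5 above 3 N or contact force between tamper and choke6 above 3 N or contact force between tamper and choke7 above 3 N or contact force between tamper and choke8 above 3 N or contact force between tamper and choke9 above 3 N or contact force between tamper and choke10 above 3 N or contact force between tamper and choke11 above 3 N or contact force between tamper and choke12 above 3 N)), for 0.1 s.
3. the mallet strikes a lock pin down (pin moving faster than 0.03 m/s) (((contact force between mallet and pin_left above 1 N and velocity of joint pin_left above 0.03 m/s) or (contact force between mallet and pin_right above 1 N and velocity of joint pin_right above 0.03 m/s))).
At the end, for the whole second after the job is handed in: All chokes in the bin, centres at most 26 mm above its floor (none above the rim); both pins at least 9.5 of 12 mm down; tamper upright (within 0.1 rad) and mallet on the mat (origins over it, within 35 mm), both still (x of choke0 in the frame of bin between -0.058 and 0.058 m and y of choke0 in the frame of bin between -0.074 and 0.074 m and z of each of choke0, choke1, choke2, choke3, choke4, choke5, choke6, choke7, choke8, choke9, choke10, choke11, choke12 in the frame of bin below 0.031 m and x of choke1 in the frame of bin between -0.058 and 0.058 m and y of choke1 in the frame of bin between -0.074 and 0.074 m and x of choke2 in the frame of bin between -0.058 and 0.058 m and y of choke2 in the frame of bin between -0.074 and 0.074 m and x of choke3 in the frame of bin between -0.058 and 0.058 m and y of choke3 in the frame of bin between -0.074 and 0.074 m and x of choke4 in the frame of bin between -0.058 and 0.058 m and y of choke4 in the frame of bin between -0.074 and 0.074 m and x of choke5 in the frame of bin between -0.058 and 0.058 m and y of choke5 in the frame of bin between -0.074 and 0.074 m and x of choke6 in the frame of bin between -0.058 and 0.058 m and y of choke6 in the frame of bin between -0.074 and 0.074 m and x of choke7 in the frame of bin between -0.058 and 0.058 m and y of choke7 in the frame of bin between -0.074 and 0.074 m and x of choke8 in the frame of bin between -0.058 and 0.058 m and y of choke8 in the frame of bin between -0.074 and 0.074 m and x of choke9 in the frame of bin between -0.058 and 0.058 m and y of choke9 in the frame of bin between -0.074 and 0.074 m and x of choke10 in the frame of bin between -0.058 and 0.058 m and y of choke10 in the frame of bin between -0.074 and 0.074 m and x of choke11 in the frame of bin between -0.058 and 0.058 m and y of choke11 in the frame of bin between -0.074 and 0.074 m and x of choke12 in the frame of bin between -0.058 and 0.058 m and y of choke12 in the frame of bin between -0.074 and 0.074 m and value of joint each of pin_left, pin_right above 0.0095 m and x of tamper in the frame of mat between -0.135 and 0.135 m and y of tamper in the frame of mat between -0.09 and 0.09 m and z of each of tamper, mallet in the frame of mat below 0.035 m and linear speed of each of tamper, mallet below 0.03 m/s and x of mallet in the frame of mat between -0.135 and 0.135 m and y of mallet in the frame of mat between -0.09 and 0.09 m and angle between tamper's own z axis and vertical below 0.1 rad); the robot touches nothing.
It fails at once if a lock pin is pushed by the gripper or the tamper instead of the mallet (over 1.5 N) (contact force between any of the fingers, tamper and pin_left above 1.5 N or contact force between any of the fingers, tamper and pin_right above 1.5 N).
It fails at once if another thing on the bench is displaced by more than 40 mm (distance of any of capacitor, heatsink, driver from where it was at the start of the episode above 0.04 m).
Of choke8, choke9, choke10, choke11, choke12 only 3 to 5 are there at a start; the rules pass over those that are not, and their reading is None.
At some moment in a run one of choke8, choke9, choke10, choke11, choke12 may be knocked a few centimetres aside while the robot is not near it.
It also fails if it takes over 208 s, if anything falls off the work surface, if the arm or the gripper's body presses on something with over 40 N, if the wrist force passes 120 N, or if a joint passes its speed limit or range.

## Robot

A 7-joint arm with a two-finger parallel gripper is mounted at the origin on the work surface. World frame = base frame: x ahead of the robot, y to its left, z up, the work surface at z = 0. Lengths are in m, angles in degrees, forces in N, time in s.
With the tool pointing down it reaches from about 0.425 to 1.025 m from the base axis. Payload 9.4 kg.
Tool frame: the origin (TCP) lies at the centre of the arm's flange, where the gripper is bolted on; the fingertips stand 186 mm ahead of it and the grasp point (between the pads) lies 167 mm ahead of it; z points along the fingers, y is the line along which they close (so a half turn about z gives the same grasp; the last joint's range is limited). The gripper opens to 93 mm and grips with 3 to 60 N. Pads are 15 mm wide; open, the fingers measure 128 mm over their backs; the gripper's body (75 mm by 188 mm) begins 65 mm behind the grasp point.
Start: joints at [-77.504, 34.337, -0.143, 91.639, 0.103, 54.024, -4.572], TCP at [0.211, 0.694, 0.405] pointing down, gripper open.
Joint ranges: [-147.43, 147.43], [-19.82, 112.94], [-74.19, 73.91], [6.32, 146.72], [-59.91, 239.91], [6.04, 106.73], [-150.56, 150.56]. Speed limits (degrees/s): [127.2, 127.2, 172.46, 172.46, 180, 180, 180].

## Interface

Orientations are given as [roll, pitch, yaw] about the fixed x, y, z axes, in that order (R = Rz(yaw) Ry(pitch) Rx(roll)).
In Python, from cell import observe, grab_frame, get_calibration, job_done gives the robot as it stands.
- The arm moves only by the tool apply_moves, never from a script. Its argument "targets" is text: rows parted by semicolons, each of 7 numbers parted by spaces: the turn, a rotation vector about the tool's x, y, z in rad, then the shift along the tool's x, y, z in cm, then the opening in per cent of the stroke, from 0 (shut) to 100 (fully open). A call has 1 to 12 rows; each row shifts and turns the commanded pose from where the row before left it, along the tool's axes as they then stand; what a row does not reach is not made up. A row lasts 1/12 s, in which the tool goes at most 41.7 mm and 7.16 degrees, less where a joint would pass 70% of its speed; a pose out of reach is approached as far as the arm can. A call with a gripper value outside its range is refused whole. The fingers move at their own pace and stop on an object; "squeeze" is the grip in N (left out, the last holds). Time passes only in rows, so rows that do not move let the fingers close. It gives the time, the measured TCP pose, the force, the opening and the grip force at its end, in the units of the state.
- observe(): the state, without advancing time (a new reading comes with each control period).
- grab_frame(name): name is "scene" or "top" or "wrist"; returns (picture, depth): 384x512x3 uint8, red, green, blue; 384x512 float32, m along the optical axis (not along the pixel's ray), 0 where there is no reading.
- get_calibration(name): a dict with "fovy" (degrees; the focal length in pixels is half the picture's height over the tangent of half this angle, whatever the lens; pixels are square), "cx", "cy" (the principal point, pixels), "world_to_cam" (4x4, takes a point from world to camera coordinates); the wrist camera has in their place "tool_from_camera" (4x4, takes a point from camera to tool coordinates, whose origin is the TCP and whose axes are the flange's). Camera axes: x right, y up, looking along -z (the intrinsics and any distortion apply to the point x, -y, -z); pixel columns grow to the right and rows downward; lengths in m; the calibration is good to about 2 mm. A picture is of the moment at which its call begins: read the wrist's pose just before it. get_calibration takes no time and is no camera call.
- job_done(): hands the job in; it is judged then, once.
The state is a dict: "t": time; "joint_pos": joint angles; "dq": joint speeds; "tau": joint torques, N m; "position": TCP position; "tool_rot": TCP orientation; "contact_force": force on the tool from outside, world axes, zero at the start; "torque": the same for the moment, N m; "width": opening from 0.0 (shut) to 1.0 (fully open); "gripper_force": force on a finger pad.
Only numpy, scipy, OpenCV 4.12 (cv2) and the standard library are available. Lean on these libraries where they do the work, as an engineer would, in place of code of your own. Each camera call takes 0.05 s, during which the arm holds its last target. There are 200 camera calls.

## Working session

There is one attempt and no reset: what is moved stays moved. The work goes in short steps, Python scripts to look and compute and a tool call to move; the robot and the scene stay as the last step left them, time stands still between calls to the robot, and variables do not carry over. Pictures are saved under pics/ and viewed, at most 14 in all, crops included, and the job is handed in when it is done.

Besides the shell and the picture viewer there is one more tool, called after "Call:" by a JSON object that holds its "method" and its "body". apply_moves: Moves the arm, as the interface text tells. Its arguments: {"type":"object","properties":{"targets":{"type":"string"},"squeeze":{"type":"number"}},"required":["targets"]}

```bash
ls; mkdir -p pics; cat > h.py <<'E'
import numpy as np, cv2
from cell import observe, grab_frame, get_calibration, job_done
from scipy.spatial.transform import Rotation as R
def world(name, depth, obs=None):
    c=get_calibration(name); H,W=depth.shape
    f=H/2/np.tan(np.radians(c["fovy"])/2)
    v,u=np.mgrid[:H,:W]
    x=(u-c["cx"])/f*depth; y=(v-c["cy"])/f*depth
    P=np.stack([x,-y,-depth,np.ones_like(depth)],-1)
    if "world_to_cam" in c: T=np.linalg.inv(c["world_to_cam"])
    else:
        T=np.eye(4); T[:3,:3]=R.from_euler('xyz',obs["tool_rot"],degrees=True).as_matrix(); T[:3,3]=obs["position"]
        T=T@np.array(c["tool_from_camera"])
    return (P@T.T)[...,:3]
E
python3 - <<'E'
from h import *
print(observe())
for n in ["scene","top"]:
    p,d=grab_frame(n); cv2.imwrite(f"pics/{n}0.png",p[...,::-1]); np.save(f"{n}0.npy",d)
    c=get_calibration(n); print(n,c)
print(get_calibration("wrist"))
E
```

```text
pics
{'t': 0.0, 'joint_pos': array([-77.50506698,  34.38245169,  -0.14541719,  91.67994255,
         0.10297016,  54.02190123,  -4.5717896 ]), 'dq': array([-0.04829152,  0.03330441, -0.05809233, -0.13172302, -0.0684237 ,
       -0.07987715, -0.0177662 ]), 'tau': array([-5.53905520e-04, -7.65052342e+01,  1.49764918e+00, -2.52365649e+01,
       -5.23727259e-02,  1.67528173e-02,  1.54983054e-04]), 'position': array([0.21056936, 0.69354297, 0.40389202]), 'tool_rot': array([-1.79916190e+02,  7.82486888e-03,  1.63113908e+02]), 'contact_force': array([ 0.43007337,  0.72447513, -0.29788381]), 'torque': array([-0.02136305, -0.00586165, -0.00719556]), 'gripper_force': 0.0, 'width': 1.0000940098110938}
scene {'fovy': 56.34310526134126, 'cx': 260.25436732238666, 'cy': 196.22869229585174, 'world_to_cam': array([[ 0.26124854,  0.96523145, -0.00880091, -0.17431787],
       [-0.84353855,  0.23272459,  0.48402684,  0.46625919],
       [ 0.46924611, -0.1190274 ,  0.87500889, -1.30690289],
       [ 0.        ,  0.        ,  0.        ,  1.        ]])}
top {'fovy': 56.5824973731873, 'cx': 257.1284598737657, 'cy': 190.5275101635952, 'world_to_cam': array([[-1.43531415e-01, -9.89645405e-01, -8.40255701e-04,
         8.38540844e-02],
       [ 9.68679787e-01, -1.40664445e-01,  2.04628892e-01,
        -5.94755516e-01],
       [-2.02628237e-01,  2.85567357e-02,  9.78839267e-01,
        -1.00602548e+00],
       [ 0.00000000e+00,  0.00000000e+00,  0.00000000e+00,
         1.00000000e+00]])}
{'fovy': 70.01836979267738, 'cx': 257.9469185358347, 'cy': 188.3748418803468, 'tool_from_camera': array([[-1.85359121e-07,  9.60429999e-01,  2.78521486e-01,
         7.65705190e-02],
       [ 9.99999694e-01, -2.17686299e-04,  7.51316582e-04,
         8.69336703e-04],
       [ 7.82217296e-04,  2.78521401e-01, -9.60429705e-01,
         2.07448493e-02],
       [ 0.00000000e+00,  0.00000000e+00,  0.00000000e+00,
         1.00000000e+00]])}
```

View pics/top0.png

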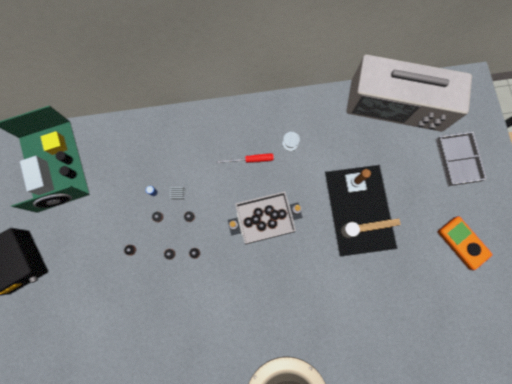

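View pics/scene0.png

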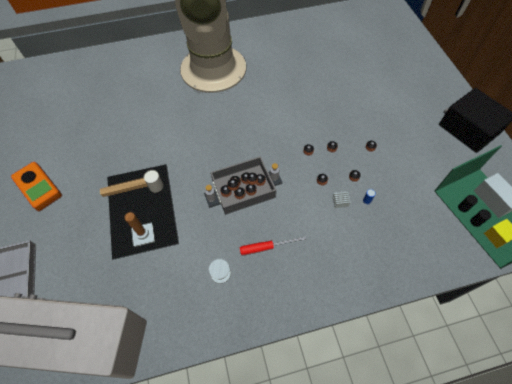

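```bash
python3 - <<'E'
from h import *
d=np.load("top0.npy"); W=world("top",d); im=cv2.imread("pics/top0.png")
print("bench z", [W[v,u].round(3) for v,u in [(300,200),(300,300),(120,200)]])
m=((W[...,2]>0.015)&(d>0)).astype(np.uint8); m[:130]=0;m[300:]=0;m[:,:115]=0;m[:,430:]=0
n,l,s,c=cv2.connectedComponentsWithStats(m)
for i in range(1,n):
    if s[i,4]<15: continue
    p=W[l==i]; zm=np.percentile(p[:,2],95)
    t=p[p[:,2]>zm-.006]; r=cv2.minAreaRect((p[:,:2]*1000).astype(np.float32))
    print(i,s[i],c[i].round(),"zmax",zm.round(3),"topc",t.mean(0).round(4),"mid",((t.max(0)+t.min(0))/2).round(4),np.round(r[0],1),np.round(r[1],1),round(r[2],1))
# mat
g=im.max(2); mm=((g<45)).astype(np.uint8); mm[:,:320]=0;mm[:150]=0;mm[270:]=0; mm[:,410:]=0
p=W[mm>0]; r=cv2.minAreaRect((p[:,:2]*1000).astype(np.float32)); print("mat",r, np.median(p[:,2]))
cv2.imwrite("pics/c1.png",np.hstack([cv2.resize(im[170:270,110:210],(400,400)),cv2.resize(im[170:270,215:315],(400,400))]))
E
```

```text
bench z [array([ 0.308,  0.212, -0.002]), array([ 0.265, -0.083,  0.   ]), array([0.876, 0.148, 0.001])]
1 [284 132  16  15 196] [291. 139.] zmax 0.044 topc [ 0.7527 -0.1331  0.041 ] mid [ 0.7532 -0.1338  0.0424] [ 753.9 -134. ] [47.6 49.1] 80.4
2 [245 153  29  10 210] [260. 158.] zmax 0.028 topc [ 0.7139 -0.0287  0.0249] mid [ 0.7131 -0.0266  0.0266] [714.6 -25.3] [90.2 25.3] 88.3
3 [225 159  14   3  20] [231. 160.] zmax 0.019 topc [0.7194 0.0635 0.0169] mid [0.7196 0.0626 0.0177] [719.2  62.6] [41.7  5.5] 87.8
7 [351 169  20  21 208] [360. 178.] zmax 0.124 topc [ 0.594  -0.3149  0.123 ] mid [ 0.5939 -0.3149  0.1228] [ 594.8 -314.5] [52.2 32.9] 3.0
14 [146 186  11  10  77] [151. 190.] zmax 0.049 topc [0.6546 0.3189 0.0473] mid [0.6542 0.319  0.0474] [653.5 319.2] [24.7 23. ] 80.5
15 [170 187  15  12 144] [177. 192.] zmax 0.031 topc [0.6382 0.2431 0.0289] mid [0.6383 0.2428 0.0295] [638.2 243.6] [40.9 33.3] 81.1
21 [236 191  60  53 434] [266. 215.] zmax 0.048 topc [ 0.5213 -0.0179  0.0458] mid [ 0.5215 -0.0154  0.0469] [521.5 -15.3] [124.4 159.7] 5.8
23 [243 205  45  27 648] [265. 21
[... 623 characters left out ...]
18] [ 453.1 -325.4] [ 40.7 168.2] 5.4
28 [229 221  10   9  66] [234. 225.] zmax 0.072 topc [0.5114 0.0822 0.0705] mid [0.5114 0.0827 0.0697] [510.7  82.3] [24.4 23.1] 36.6
29 [124 245  12  11  99] [130. 250.] zmax 0.031 topc [0.484  0.4017 0.0279] mid [0.486  0.401  0.0291] [485.  402.2] [30.7 31.5] 20.8
30 [164 249  11  11  97] [169. 254.] zmax 0.031 topc [0.4556 0.2849 0.0281] mid [0.456  0.2851 0.0281] [454.6 285.5] [30.9 29.8] 84.0
31 [189 248  11  11  96] [194. 253.] zmax 0.03 topc [0.4468 0.2097 0.0279] mid [0.4476 0.2101 0.029 ] [446.7 210.5] [30.5 29.6] 82.6
mat ((510.16839599609375, -186.94863891601562), (426.1697692871094, 263.0533142089844), 89.13815307617188) 0.003480098035216095
```

View pics/c1.png

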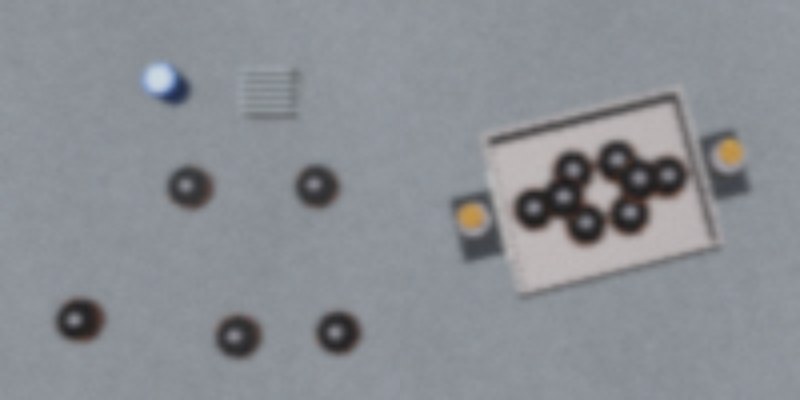

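Call:
{"method": "apply_moves", "body": {"targets": "0 0 -0.0983 0 0 0 70; 0 0 -0.0983 0 0 0 70; 0 0 -0.0983 0 0 0 70; 0 0 0 -2.6 -2.8 1.2 70; 0 0 0 -2.6 -2.8 1.2 70; 0 0 0 -2.6 -2.8 1.2 70; 0 0 0 -2.6 -2.8 1.2 70; 0 0 0 -2.6 -2.8 1.2 70; 0 0 0 -2.6 -2.8 1.2 70; 0 0 0 -2.6 -2.8 1.2 70; 0 0 0 -2.6 -2.8 1.2 70; 0 0 0 -2.6 -2.8 1.2 70", "squeeze": 15}}

```text
t: 1.1
position: [0.4456, 0.4402, 0.296]
tool_rot: [-180.0, -0.0, -180.0]
contact_force: [0.7, -0.3, 0.4]
width: 0.702
gripper_force: 0.0
```

```bash
cat >> h.py <<'E'
def at(o=None):
    o=o or observe(); print("t",round(o["t"],2),"pos",o["position"].round(4),"rot",o["tool_rot"].round(2),"F",o["contact_force"].round(1),"w",round(o["width"],3),"gf",round(o["gripper_force"],1)); return o
def to(x,y,tz,o=None):
    "shift in tool axes (cm) to put the TCP at world x,y,tz"
    o=at(o); M=R.from_euler('xyz',o["tool_rot"],degrees=True).as_matrix()
    s=M.T@(np.array([x,y,tz])-o["position"])*100; print("shift cm",s.round(2)); return s
E
python3 - <<'E'
from h import *
to(.485,.4015,.188)
# bin content from first top frame in bin frame
d=np.load("top0.npy"); W=world("top",d)
ex=np.array([.995,.0995]); ey=np.array([-.0995,.995]); c=np.array([.521,-.015])
q=np.stack([(W[...,:2]-c)@ex,(W[...,:2]-c)@ey,W[...,2]],-1)
g=np.zeros((17,20))
for i in range(17):
  for j in range(20):
    x=.064-.008*i; y=.076-.008*j
    m=(abs(q[...,0]-x)<.004)&(abs(q[...,1]-y)<.004)&(d>0); g[i,j]=1000*np.max(q[...,2][m]) if m.any() else -1
for i in range(17): print(f"{64-8*i:4d}"," ".join(f"{int(v):3d}" for v in g[i]))
E
```

```text
t 1.1 pos [0.4456 0.4402 0.296 ] rot [-1.7998e+02 -1.0000e-02 -1.7998e+02] F [ 0.7 -0.3  0.4] w 0.702 gf 0.0
shift cm [-3.94 -3.87 10.8 ]
  64  49  47  45  43  46  48  46  47  45  45  45  46  46  48  49  47  46  46  47  43
  56  47  43  46  49  45  46  44  45  45  47  44  47  48  46  45  39  46  44  43  47
  48  47  10   8   9   7   6   9   7   9  10   8  10   5   8   9   7   8   9   6  47
  40  48   8   9   9   5   9   8   8   6   9   6  25   5   7   6   7   7   8   8  48
  32  45   7   7   8   8   8  26  34  32  31  30  30  34  32   6   9  10   6   5  44
  24  48   8   6   8   6  33  33  35  35  33  29  36  36  38  24   9   7   9  10  45
  16  50  10  31  30  29  51  54  51  37  34  32  36  49  55  51  29  31  30   8  47
   8  47   6  33  34  51  60  58  58  49  30  24  50  56  60  59  51  37  33  29  45
   0  46  30  33  36  56  60  60  56  51   5   7  52  59  56  58  54  36  37  30  48
  -8  47  28  36  36  49  57  57  54  51  29  26  49  55  57  59  52  32  34  28  47
 -16  47   6  32  28  27  50  55  53  33  33  33  37  54  54  52  29  34  31   9  47
 -24  48   7   8   8   8   6  34  36  36  32  31  35  37  35  10   8   5   7   7  48
 -32  47   7   8  10   8  10  27  33  32  29  34  34  34  32   7   9   9   7   8  49
 -40  48   8   8   9   7   7   6  19   9   8  12  27  24  11   8   8   8   7   7  47
 -48  48   6   8   7   7   9   6   8   8   9  13   7   7   8   8   8   7   8   8  49
 -56  47  45  48  46  45  44  46  43  46  44  46  46  47  45  48  45  49  47  51  48
 -64  45  48  43  48  48  44  46  47  47  47  43  49  46  42  47  46  46  45  48  39
```

Call:
{"method": "apply_moves", "body": {"targets": "0 0 0 -2 -1.95 0 60; 0 0 0 -1.95 -1.95 1 60; 0 0 0 0 0 3 60; 0 0 0 0 0 3 60; 0 0 0 0 0 3 60; 0 0 0 0 0 0 60; 0 0 0 0 0 0 10; 0 0 0 0 0 0 10; 0 0 0 0 0 0 10; 0 0 0 0 0 0 10; 0 0 0 0 0 -3 10; 0 0 0 0 0 -3 10"}}

```text
t: 2.1
position: [0.4838, 0.4026, 0.2573]
tool_rot: [-179.9, -0.1, -180.0]
contact_force: [0.3, 1.0, -0.1]
width: 0.334
gripper_force: 15.0
```

```bash
python3 - <<'E'
from h import *
ex=np.array([.995,.0995]); ey=np.array([-.0995,.995]); c=np.array([.521,-.015])
for b in [(40,55),(-40,55),(40,-55),(-40,-55),(42,0),(-42,0)]:
    print(b,c+ex*b[0]/1000+ey*b[1]/1000)
p=c+ex*.04-ey*.055
o=observe()
to(*p,.25,o)
E
```

```text
(40, 55) [0.5553275 0.043705 ]
(-40, 55) [0.4757275 0.035745 ]
(40, -55) [ 0.5662725 -0.065745 ]
(-40, -55) [ 0.4866725 -0.073705 ]
(42, 0) [ 0.56279  -0.010821]
(-42, 0) [ 0.47921  -0.019179]
t 2.1 pos [0.4838 0.4026 0.2573] rot [-1.7992e+02 -8.0000e-02 -1.7998e+02] F [ 0.3  1.  -0.1] w 0.334 gf 15.0
shift cm [ -8.23 -46.83   0.78]
```

Call:
{"method": "apply_moves", "body": {"targets": "0 0 0 -0.7 -3.9 -0.5 10; 0 0 0 -0.7 -3.9 -0.5 10; 0 0 0 -0.7 -3.9 -0.5 10; 0 0 0 -0.7 -3.9 -0.5 10; 0 0 0 -0.7 -3.9 0 10; 0 0 0 -0.7 -3.9 0 10; 0 0 0 -0.7 -3.9 0 10; 0 0 0 -0.7 -3.9 0 10; 0 0 0 -0.7 -3.9 0 10; 0 0 0 -0.7 -3.9 0 10; 0 0 0 -0.7 -3.9 0 10; 0 0 0 -0.5 -3.9 0 10"}}

```text
t: 3.1
position: [0.5667, -0.0673, 0.2782]
tool_rot: [-180.0, 0.1, -180.0]
contact_force: [0.9, -0.2, -0.5]
width: 0.337
gripper_force: 15.0
```

```bash
python3 - <<'E'
from h import *
to(.5663,-.0657,.237)
E
```

```text
t 3.1 pos [ 0.5667 -0.0673  0.2782] rot [-1.7998e+02  1.5000e-01 -1.8000e+02] F [ 0.9 -0.2 -0.5] w 0.337 gf 15.0
shift cm [0.05 0.16 4.12]
```

Call:
{"method": "apply_moves", "body": {"targets": "0 0 0 0 0.1 2 10; 0 0 0 0 0 2 10; 0 0 0 0 0 0 10; 0 0 0 0 0 0 50; 0 0 0 0 0 0 50; 0 0 0 0 0 0 55; 0 0 0 0 0 -3 60; 0 0 0 0 0 -1 60; 0 0 0 0.1 4 0 60; 0 0 0 0.1 4 0 60; 0 0 0 0.1 4 0 60; 0 0 0 0.1 4 0 60"}}

```text
t: 4.1
position: [0.5622, 0.0976, 0.278]
tool_rot: [180.0, 0.1, 180.0]
contact_force: [-0.1, 0.4, 0.8]
width: 0.599
gripper_force: 0.0
```

```bash
cat >> h.py <<'E'
def look(tag,save=None):
    p,d=grab_frame("top"); W=world("top",d)
    m=((W[...,2]>0.015)&(W[...,2]<.04)&(d>0)).astype(np.uint8); m[:198]=0;m[300:]=0;m[:,:100]=0;m[:,225:]=0
    n,l,s,c=cv2.connectedComponentsWithStats(m)
    for i in range(1,n):
        if s[i,4]>40: q=W[l==i]; print("blob",s[i,4],((q.max(0)+q.min(0))/2)[:2].round(4))
    if save: cv2.imwrite(save,cv2.resize(p[165:265,210:340,::-1],(780,600)))
    ex=np.array([.995,.0995]); ey=np.array([-.0995,.995]); c=np.array([.521,-.015])
    q=np.stack([(W[...,:2]-c)@ex,(W[...,:2]-c)@ey,W[...,2]],-1)
    for i in range(15):
        r=[]
        for j in range(20):
            x=.056-.008*i; y=.076-.008*j
            k=(abs(q[...,0]-x)<.004)&(abs(q[...,1]-y)<.004)&(d>0); r.append(int(1000*np.max(q[...,2][k])) if k.any() else -1)
        print(f"{56-8*i:4d}"," ".join(f"{v:3d}" for v in r))
E
python3 - <<'E'
from h import *
to(.559,.2145,.196)
look("a")
E
```

```text
t 4.1 pos [0.5622 0.0976 0.278 ] rot [1.7997e+02 1.4000e-01 1.7998e+02] F [-0.1  0.4  0.8] w 0.599 gf 0.0
shift cm [ 0.34 11.68  8.21]
blob 93 [0.5739 0.3112]
blob 85 [0.4552 0.2845]
  56 515 513 512 457  -1  -1  -1  -1  -1  -1  -1  -1  -1  -1  44  44  47  48  45  47
  48 539 525 514 451  -1  -1  -1  -1  -1  -1  -1  -1  -1  -1  33  35  34  34  29  45
  40 551 544 521  -1  -1  -1  -1  -1  -1  -1  -1  -1  -1  -1  29  34  35  36  30  48
  32 570 567 553 512  -1  -1  -1  -1  -1  -1  -1  -1  -1  -1  -1  34  37  32  31  46
  24 588 577 571  -1  -1  -1  -1  -1  -1  -1  -1  -1  -1  -1  -1  15  25  20   4  45
  16 604 597 592 567  -1  -1  -1  -1  -1  -1  -1  -1  -1  -1  -1  -1  -1  -1  -1  -1
   8 618 618 611 603  -1  -1  -1  -1  -1  -1  -1  -1  -1  -1  -1  -1  -1  -1  -1  -1
   0 634 634 626 618 604  -1  -1  -1  -1  -1  -1  -1  -1  -1  -1  -1  -1  -1  -1  -1
  -8 648 649 649 639 627  -1  -1  -1  -1  -1  -1  -1  -1  -1  -1  -1  -1  -1  -1  -1
 -16 663 665 664 660 653 636  -1  -1  -1  -1  -1  -1  -1  -1  -1  -1  -1  -1  -1  -1
 -24 676 684 684 681 678 651  -1  -1  -1  -1  -1  -1  -1  -1  -1  -1  -1  -1  -1  -1
 -32 694 696 695 695 688 684  -1  -1  -1  -1  -1  -1  -1  -1  -1  -1  -1  -1  -1  -1
 -40 708 709 710 709 705 697 683  -1  -1  -1  -1  -1  -1  -1  -1  -1  -1  -1  -1  -1
 -48 721 724 725 724 719 712 699 675  -1  -1  -1  -1  -1  -1  -1  -1  -1  -1  -1  -1
 -56 736 739 740 737 733 726 714 691  -1  -1  -1  -1  -1  -1  -1  -1  -1  -1  -1  -1
```

Call:
{"method": "apply_moves", "body": {"targets": "0 0 0 0.1 3.9 0 60; 0 0 0 0.1 3.9 1 60; 0 0 0 0.1 3.9 1.2 60; 0 0 0 0 0 3 60; 0 0 0 0 0 3 60; 0 0 0 0 0 0 60; 0 0 0 0 0 0 10; 0 0 0 0 0 0 10; 0 0 0 0 0 0 10; 0 0 0 0 0 -3 10; 0 0 0 0 0 -3 10; 0 0 0 0 0 -3 10"}}

```text
t: 5.15
position: [0.5593, 0.2121, 0.2874]
tool_rot: [180.0, 0.1, 180.0]
contact_force: [0.0, 0.5, 0.0]
width: 0.223
gripper_force: 0.0
```

```bash
python3 - <<'E'
from h import *
to(.5553,.0437,.275)
E
```

```text
t 5.15 pos [0.5593 0.2121 0.2874] rot [1.7998e+02 6.0000e-02 1.7995e+02] F [0.  0.5 0. ] w 0.223 gf 0.0
shift cm [  0.39 -16.84   1.23]
```

```bash
python3 - <<'E'
from h import *
o=at(); p,d=grab_frame("wrist"); W=world("wrist",d,o)
cv2.imwrite("pics/w1.png",p[...,::-1])
m=((W[...,2]>0.015)&(W[...,2]<.045)&(d>0)&(d<.5)).astype(np.uint8)
n,l,s,c=cv2.connectedComponentsWithStats(m)
for i in range(1,n):
    if s[i,4]>200: q=W[l==i]; print(s[i,4],c[i].round(),((q.max(0)+q.min(0))/2).round(4),(q.max(0)-q.min(0)).round(3))
E
```

```text
t 5.15 pos [0.5593 0.2121 0.2874] rot [1.7998e+02 6.0000e-02 1.7995e+02] F [0.  0.5 0. ] w 0.223 gf 0.0
1321 [255.  66.] [0.4494 0.2103 0.0226] [0.032 0.032 0.015]
1334 [344.  77.] [0.4575 0.2852 0.0222] [0.032 0.033 0.014]
7969 [ 51. 151.] [0.5192 0.0152 0.03  ] [0.132 0.108 0.03 ]
506 [116. 142.] [0.5129 0.087  0.03  ] [0.025 0.017 0.03 ]
934 [260. 195.] [0.5617 0.2146 0.0221] [0.033 0.032 0.014]
930 [360. 208.] [0.5749 0.3113 0.0222] [0.032 0.033 0.014]
847 [ 63. 328.] [ 0.7157 -0.0012  0.0206] [0.026 0.054 0.011]
```

View pics/w1.png

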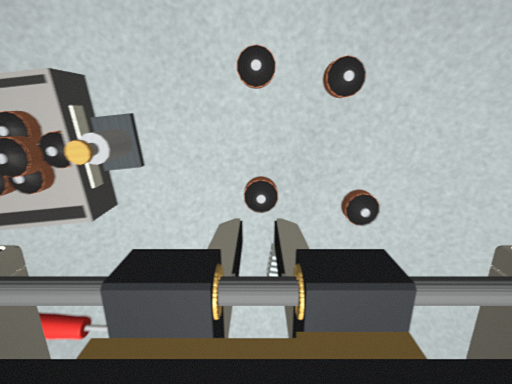

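Call:
{"method": "apply_moves", "body": {"targets": "0 0 0 0 0.2 0 55; 0 0 0 0 0 0 55; 0 0 0 -0.1 0 3.1 55; 0 0 0 0 0 3 55; 0 0 0 0 0 3 55; 0 0 0 0 0 0 20; 0 0 0 0 0 0 10; 0 0 0 0 0 0 10; 0 0 0 0 0 0 10; 0 0 0 0 0 -3 10; 0 0 0 0 0 -3 10; 0 0 0 0 0 -3 10"}}

```text
t: 6.2
position: [0.5601, 0.2147, 0.2862]
tool_rot: [180.0, 0.1, -180.0]
contact_force: [0.7, 0.3, -0.2]
width: 0.339
gripper_force: 15.0
```

```bash
python3 - <<'E'
from h import *
to(.5553,.0437,.275)
E
```

```text
t 6.2 pos [0.5601 0.2147 0.2862] rot [ 1.7998e+02  5.0000e-02 -1.7999e+02] F [ 0.7  0.3 -0.2] w 0.339 gf 15.0
shift cm [  0.49 -17.1    1.11]
```

Call:
{"method": "apply_moves", "body": {"targets": "0 0 0 0.1 -3.42 0 10; 0 0 0 0.1 -3.42 0 10; 0 0 0 0.1 -3.42 0 10; 0 0 0 0.1 -3.42 0 10; 0 0 0 0.1 -3.42 0 10; 0 0 0 0 0 2.5 10; 0 0 0 0 0 2.4 10; 0 0 0 0 0 0 10; 0 0 0 0 0 0 55; 0 0 0 0 0 0 55; 0 0 0 0 0 -2.5 55; 0 0 0 0 0 -2.5 55"}}

```text
t: 7.2
position: [0.5551, 0.0445, 0.2861]
tool_rot: [-180.0, -0.0, -179.9]
contact_force: [0.7, 0.1, 0.9]
width: 0.542
gripper_force: 0.0
```

```bash
python3 - <<'E'
from h import *
to(.574,.311,.196)
E
```

```text
t 7.2 pos [0.5551 0.0445 0.2861] rot [-1.8000e+02 -5.0000e-02 -1.7991e+02] F [0.7 0.1 0.9] w 0.542 gf 0.0
shift cm [-1.94 26.65  9.01]
```

Call:
{"method": "apply_moves", "body": {"targets": "0 0 0 -0.28 3.81 0 55; 0 0 0 -0.28 3.81 0 55; 0 0 0 -0.28 3.81 0 55; 0 0 0 -0.28 3.81 0 55; 0 0 0 -0.28 3.81 1 55; 0 0 0 -0.28 3.81 1 55; 0 0 0 -0.26 3.79 1 55; 0 0 0 0 0 3 55; 0 0 0 0 0 3 55; 0 0 0 0 0 0 20; 0 0 0 0 0 0 10; 0 0 0 0 0 0 10"}}

```text
t: 8.2
position: [0.5751, 0.3104, 0.1969]
tool_rot: [180.0, 0.1, 180.0]
contact_force: [0.6, 0.2, 0.4]
width: 0.383
gripper_force: 0.0
```

```bash
python3 - <<'E'
from h import *
to(.4867,-.0737,.275)
E
```

```text
t 8.2 pos [0.5751 0.3104 0.1969] rot [1.7995e+02 1.0000e-01 1.7999e+02] F [0.6 0.2 0.4] w 0.383 gf 0.0
shift cm [  8.82 -38.4   -7.86]
```

Call:
{"method": "apply_moves", "body": {"targets": "0 0 0 0 0 0 10; 0 0 0 0 0 0 10; 0 0 0 0 0 -3 10; 0 0 0 0 0 -3 10; 0 0 0 0 0 -3 10; 0 0 0 0.88 -3.84 0 10; 0 0 0 0.88 -3.84 0 10; 0 0 0 0.88 -3.84 0 10; 0 0 0 0.88 -3.84 0 10; 0 0 0 0.88 -3.84 0 10; 0 0 0 0.88 -3.84 0 10; 0 0 0 0.88 -3.84 0 10"}}

```text
t: 9.2
position: [0.5124, 0.0395, 0.2861]
tool_rot: [180.0, 0.1, 180.0]
contact_force: [1.3, -0.9, -1.1]
width: 0.336
gripper_force: 15.0
```

Call:
{"method": "apply_moves", "body": {"targets": "0 0 0 0.88 -3.84 0 10; 0 0 0 0.88 -3.84 0 10; 0 0 0 0.88 -3.84 0 10; 0 0 0 0 0 2.5 10; 0 0 0 0 0 2.4 10; 0 0 0 0 0 0 10; 0 0 0 0 0 0 55; 0 0 0 0 0 0 55; 0 0 0 0 0 -2.5 55; 0 0 0 0 0 -2.5 55; 0 0 0 0.4 3.8 0 55; 0 0 0 0.4 3.8 0 55"}}

```text
t: 10.2
position: [0.4791, 0.001, 0.2886]
tool_rot: [-180.0, 0.3, 179.7]
contact_force: [0.0, 1.4, -0.7]
width: 0.545
gripper_force: 0.0
```

```bash
python3 - <<'E'
from h import *
to(.4565,.285,.196)
E
```

```text
t 10.2 pos [0.4791 0.001  0.2886] rot [-179.98    0.29  179.66] F [ 0.   1.4 -0.7] w 0.545 gf 0.0
shift cm [ 2.48 28.39  9.24]
```

Call:
{"method": "apply_moves", "body": {"targets": "0 0 0 0.31 3.55 0 55; 0 0 0 0.31 3.55 0 55; 0 0 0 0.31 3.55 0 55; 0 0 0 0.31 3.55 0 55; 0 0 0 0.31 3.55 0 55; 0 0 0 0.31 3.55 1 55; 0 0 0 0.31 3.55 1 55; 0 0 0 0.31 3.55 1 55; 0 0 0 0 0 3 55; 0 0 0 0 0 3.1 55; 0 0 0 0 0 0 20; 0 0 0 0 0 0 10"}}

```text
t: 11.2
position: [0.4531, 0.2867, 0.1951]
tool_rot: [-179.9, -0.1, -179.9]
contact_force: [0.0, -0.7, -0.5]
width: 0.45
gripper_force: 0.0
```

```bash
python3 - <<'E'
from h import *
to(.4757,.0357,.237)
E
```

```text
t 11.2 pos [0.4531 0.2867 0.1951] rot [-1.7992e+02 -1.0000e-01 -1.7991e+02] F [ 0.  -0.7 -0.5] w 0.45 gf 0.0
shift cm [ -2.21 -25.11  -4.16]
```

Call:
{"method": "apply_moves", "body": {"targets": "0 0 0 0 0 0 10; 0 0 0 0 0 0 10; 0 0 0 0 0 0 10; 0 0 0 0 0 -3 10; 0 0 0 0 0 -3 10; 0 0 0 0 0 -3 10; 0 0 0 -0.3 -3.58 0 10; 0 0 0 -0.3 -3.58 0 10; 0 0 0 -0.3 -3.58 0 10; 0 0 0 -0.3 -3.58 0 10; 0 0 0 -0.3 -3.58 0 10; 0 0 0 -0.3 -3.58 0 10"}}

```text
t: 12.2
position: [0.4717, 0.0695, 0.2861]
tool_rot: [180.0, 0.1, 180.0]
contact_force: [0.4, 0.1, -0.3]
width: 0.339
gripper_force: 15.0
```

Call:
{"method": "apply_moves", "body": {"targets": "0 0 0 -0.3 -3.6 0 10; 0 0 0 0 0 2.4 10; 0 0 0 0 0 2.4 10; 0 0 0 0 0 0 10; 0 0 0 0 0 0 55; 0 0 0 0 0 0 55; 0 0 0 0 0 -2.5 55; 0 0 0 0 0 -2.5 55; 0 0 0 0.4 3.5 0 55; 0 0 0 0.5 3.5 0 55; 0 0 0 0.5 3.5 0 55; 0 0 0 0.5 3.5 0 55"}}

```text
t: 13.2
position: [0.4554, 0.1773, 0.2888]
tool_rot: [179.9, 0.2, -180.0]
contact_force: [0.3, -0.1, -0.4]
width: 0.547
gripper_force: 0.0
```

```bash
python3 - <<'E'
from h import *
to(.448,.2103,.196)
E
```

```text
t 13.2 pos [0.4554 0.1773 0.2888] rot [ 1.7993e+02  1.5000e-01 -1.7999e+02] F [ 0.3 -0.1 -0.4] w 0.547 gf 0.0
shift cm [0.76 3.29 9.28]
```

Call:
{"method": "apply_moves", "body": {"targets": "0 0 0 0.7 3.2 0 55; 0 0 0 0 0 3 55; 0 0 0 0 0 3 55; 0 0 0 0 0 3.1 55; 0 0 0 0 0 0 20; 0 0 0 0 0 0 10; 0 0 0 0 0 0 10; 0 0 0 0 0 0 10; 0 0 0 0 0 0 10; 0 0 0 0 0 -3 10; 0 0 0 0 0 -3 10; 0 0 0 0 0 -3 10"}}

```text
t: 14.2
position: [0.4486, 0.2071, 0.2878]
tool_rot: [-180.0, 0.0, 180.0]
contact_force: [0.6, -0.1, -0.8]
width: 0.333
gripper_force: 15.0
```

```bash
python3 - <<'E'
from h import *
to(.4785,-.02,.275)
look("b","pics/b.png")
E
```

```text
t 14.2 pos [0.4486 0.2071 0.2878] rot [-1.7999e+02  1.0000e-02  1.7999e+02] F [ 0.6 -0.1 -0.8] w 0.333 gf 15.0
shift cm [ -2.99 -22.71   1.28]
  56  47  44  45  44  45  46  48  44  43  45  50  47  50  46  45  41  45  46  43  45
  48  48  29  35  37  34   8   7  10   7   7   6   6   9   6  33  35  37  34  31  49
  40  48  32  36  34  33  27   9   9   7   4   7   8   6   7  30  38  37  35  29  47
  32  44  32  37  35  33   8  33  33  33  31  30  32  34  34  29  35  35  31  27  47
  24  46  26  26  33  27   6  34  36  34  37  32  36  37  34  27  29  27  18   8  46
  16  48   6  29  27  25  53  55  52  38  33  32  35  34  52  51  27  28  32   9  46
   8  47  27  32  36  53  55  57  56  47  28  25  32  59  58  58  53  36  34  27  47
   0  47  30  37  37  54  57  58  57  52   8   8  51  59  59  60  55  36  33  31  48
  -8  44  24  34  35  51  56  57  58  51  30  28  51  57  56  56  53  34  35  27  48
 -16  46   5  26  32  30  47  54  52  33  33  30  35  53  53  55  29  32  29   8  50
 -24  47  10  29  30  27   7  35  37  37  30  33  36  36  36  27  26  34  30  28  47
 -32  47  31  37  36  31  27  33  33  33  31  26  32  35  34  29  37  38  37  31  47
 -40  48  29  36  37  41  25   8  16   8   8   8  30  24   7  31  35  41  38  36  46
 -48  46  31  33  32  30  28   9   8   9   7   5   6   8   8  21  38  38  37  29  45
 -56  47  44  47  44  46  48  45  47  44  48  42  45  49  46  48  45  48  47  47  47
```

View pics/b.png

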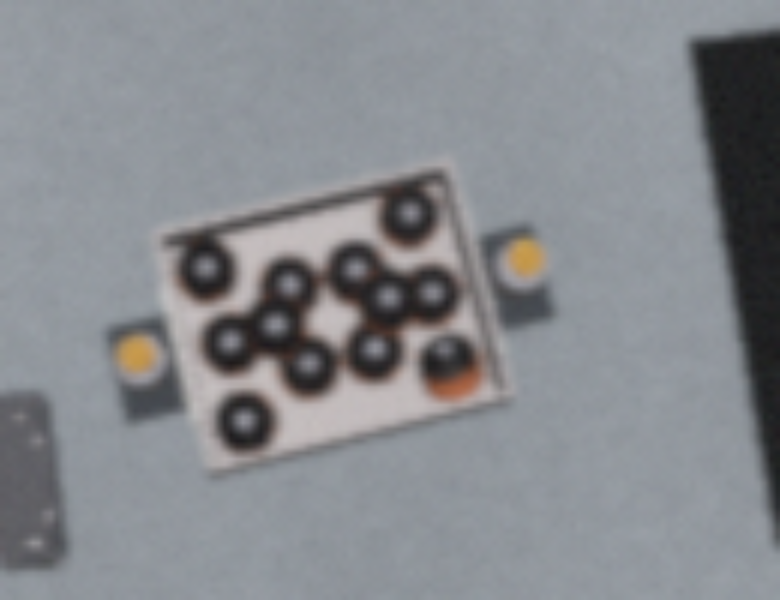

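Call:
{"method": "apply_moves", "body": {"targets": "0 0 0 0 0 3 10; 0 0 0 0 0 3 10; 0 0 0 0 0 3 10; 0 0 0 0 0 0.1 10; 0 0 0 0 0 0 50; 0 0 0 0 0 0 50; 0 0 0 0 0 0 50; 0 0 0 0 0 -3.5 50; 0 0 0 0 0 -3.5 20; 0 0 0 0 0 -2.5 0; 0 0 0 -2.4 -3.2 0 0; 0 0 0 -2.4 -3.2 0 0"}}

```text
t: 15.25
position: [0.4969, 0.1445, 0.2936]
tool_rot: [179.9, 0.3, -179.7]
contact_force: [0.0, 0.7, -0.4]
width: 0.258
gripper_force: 0.0
```

```bash
python3 - <<'E'
from h import *
to(.5208,.0171,.25)
E
```

```text
t 15.25 pos [0.4969 0.1445 0.2936] rot [ 179.85    0.32 -179.7 ] F [ 0.   0.7 -0.4] w 0.258 gf 0.0
shift cm [ -2.3  -12.76   4.34]
```

Call:
{"method": "apply_moves", "body": {"targets": "0 0 0 -0.6 -3.2 0 0; 0 0 0 -0.6 -3.2 0 0; 0 0 0 -0.6 -3.2 0 0; 0 0 0 -0.6 -3.2 0 0; 0 0 0 0 0 2.5 0; 0 0 0 0 0 1.8 0; 0 0 0 0 0 0.5 0; 0 0 0 0 0 0.4 0; 0 0 0 0 0 0.4 0; 0 0 0 0 0 0.3 0; 0 0 0 0 0 0 0"}}

```text
t: 16.17
position: [0.521, 0.0159, 0.2317]
tool_rot: [-180.0, 0.1, -180.0]
contact_force: [0.6, 0.3, 0.5]
width: 0.004
gripper_force: 0.0
```

Call:
{"method": "apply_moves", "body": {"targets": "0 0 0 0 0 0.4 0; 0 0 0 0 0 0.3 0; 0 0 0 0 0 0.3 0; 0 0 0 0 0 0 0"}}

```text
t: 16.5
position: [0.5217, 0.0169, 0.2217]
tool_rot: [179.9, 0.2, -179.9]
contact_force: [-1.0, 3.8, 16.3]
width: 0.003
gripper_force: 7.8
```

Call:
{"method": "apply_moves", "body": {"targets": "0 0 0 0 0 -3.6 0; 0 0 0 -0.3 -3.2 0 0; 0 0 0 -0.2 -3.2 0 0; 0 0 0 0 0 1.5 0; 0 0 0 0 0 0.5 0; 0 0 0 0 0 0.5 0; 0 0 0 0 0 0.3 0; 0 0 0 0 0 0.3 0; 0 0 0 0 0 0.3 0; 0 0 0 0 0 0.2 0; 0 0 0 0 0 0 0"}}

```text
t: 17.42
position: [0.5258, -0.0479, 0.2204]
tool_rot: [180.0, -0.0, -179.9]
contact_force: [-0.1, -0.0, 0.5]
width: 0.005
gripper_force: 0.0
```

Raise, move back toward the loose choke, and look.

Call:
{"method": "apply_moves", "body": {"targets": "0 0 0 0 0 -3.5 0; 0 0 0 0 0 -3.5 0; 0 0 0 0.8 3.9 0 20; 0 0 0 0.8 3.9 0 55; 0 0 0 0.8 3.9 0 55; 0 0 0 0.9 3.9 0 55; 0 0 0 1.2 3.9 0 55; 0 0 0 1.5 3.8 0 55; 0 0 0 1.6 2.5 0 55; 0 0 0 0 0 0 55"}}

```text
t: 18.25
position: [0.4467, 0.2154, 0.291]
tool_rot: [179.8, -0.0, -179.5]
contact_force: [0.9, -0.7, -1.3]
width: 0.52
gripper_force: 0.0
```

```bash
python3 - <<'E'
from h import *
to(.448,.2103,.196)
look("b","pics/b2.png")
E
```

```text
t 18.25 pos [0.4467 0.2154 0.291 ] rot [ 1.7983e+02 -3.0000e-02 -1.7948e+02] F [ 0.9 -0.7 -1.3] w 0.52 gf 0.0
shift cm [-0.13 -0.54  9.5 ]
  56  46  40  45  47  47  46  45  47  49  44  43  48  46  43  46  42  46  49  43  46
  48  46  30  34  36  33  29  36  35  35  32  25  30  29   7  31  34  35  36  30  44
  40  46  36  36  37  37  27  35  36  36  30  32  33  34  27  34  37  36  37  32  47
  32  46  31  35  37  32  30  32  37  34  30  36  36  36  31  30  34  35  32  30  46
  24  49  28  28  30  24   7  29  27  29  29  35  39  35  28  12  30  28  22   8  49
  16  47   9  28  28   7  29  30  29   8   9  32  31  33  28   8  26  30  31   7  47
   8  48  35  35  37  29  33  35  35  31   8  30  37  40  36  28  30  34  35  28  48
   0  50  33  36  37  34  34  36  35  33   7  33  42  40  36  29  36  36  37  32  48
  -8  47  34  34  35  29  32  35  35  30   8  29  38  37  37  27  34  35  34  29  46
 -16  47  29  34  28  10   6  28  29  10   8  30  26  31  25  10  34  28  28   7  48
 -24  49  10  32  31  27  29  31  32  28  30  31  35  29   8   8  29  31  29  27  43
 -32  45  33  34  36  31  30  36  37  34  32  34  37  33  25  30  38  38  38  29  47
 -40  47  31  37  35  34  34  36  37  31  34  36  37  32   8  37  37  39  39  35  46
 -48  46  33  35  35  32  29  35  35  35  23  33  32  27   7  29  37  38  38  29  46
 -56  47  45  47  45  41  47  46  45  47  45  46  46  47  48  48  48  45  45  46  48
```

View pics/b2.png

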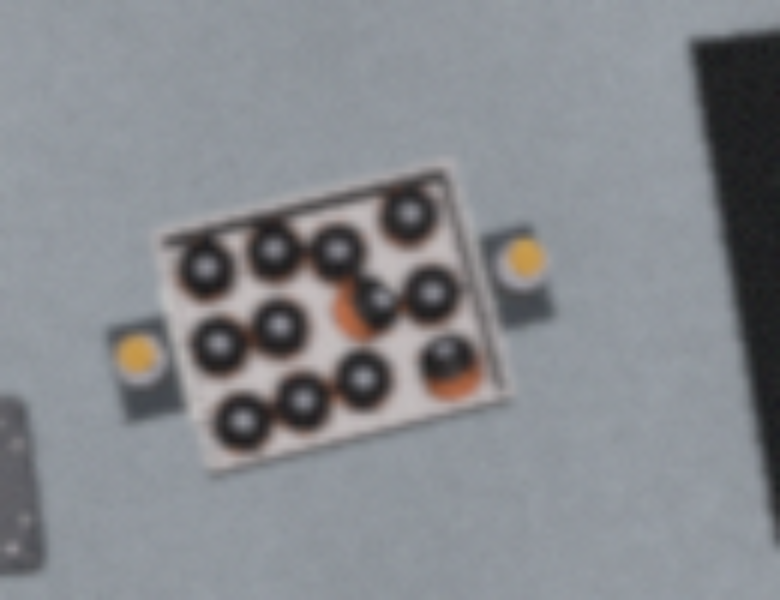

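Call:
{"method": "apply_moves", "body": {"targets": "0 0 0 -0.1 -0.7 2 55; 0 0 0 0 0 2.5 55; 0 0 0 0 0 2.5 55; 0 0 0 0 0 2.5 55; 0 0 0 0 0 0 20; 0 0 0 0 0 0 10; 0 0 0 0 0 0 10; 0 0 0 0 0 0 10; 0 0 0 0 0 0 10; 0 0 0 0 0 -3 10; 0 0 0 0 0 -3 10; 0 0 0 0 0 -3 10"}}

```text
t: 19.3
position: [0.4506, 0.2022, 0.2875]
tool_rot: [-180.0, -0.0, -180.0]
contact_force: [0.4, 0.3, -0.5]
width: 0.336
gripper_force: 15.0
```

```bash
python3 - <<'E'
from h import *
to(.521,-.013,.237)
E
```

```text
t 19.3 pos [0.4506 0.2022 0.2875] rot [-179.98   -0.   -179.99] F [ 0.4  0.3 -0.5] w 0.336 gf 15.0
shift cm [ -7.04 -21.52   5.06]
```

Call:
{"method": "apply_moves", "body": {"targets": "0 0 0 -1.17 -3.58 0 10; 0 0 0 -1.17 -3.58 0 10; 0 0 0 -1.17 -3.58 0 10; 0 0 0 -1.17 -3.58 0 10; 0 0 0 -1.17 -3.58 0 10; 0 0 0 -1.17 -3.58 0 10; 0 0 0 0 0 2.6 10; 0 0 0 0 0 2.4 10; 0 0 0 0 0 0 10; 0 0 0 0 0 0 50; 0 0 0 0 0 0 50; 0 0 0 0 0 0 50"}}

```text
t: 20.3
position: [0.5213, -0.0117, 0.2373]
tool_rot: [180.0, 0.1, -179.9]
contact_force: [0.1, 0.7, -0.7]
width: 0.481
gripper_force: 0.0
```

```bash
python3 - <<'E'
from h import *
o=at()
d=np.load("top0.npy"); W=world("top",d)
# tamper: plate (z<.03) and handle top
m=(W[...,0]>.54)&(W[...,0]<.65)&(W[...,1]<-.25)&(W[...,1]>-.38)&(d>0)
h=W[m&(W[...,2]>.115)]; print("handle top",h.mean(0),len(h))
p=W[m&(W[...,2]>.008)&(W[...,2]<.016)]; print("plate",cv2.minAreaRect((p[:,:2]*1000).astype(np.float32)),len(p))
im=cv2.imread("pics/top0.png"); hsv=im.astype(int)
w=m&(im.min(2)>110); p=W[w]; print("white",cv2.minAreaRect((p[:,:2]*1000).astype(np.float32)),len(p),np.median(p[:,2]))
E
```

```text
t 20.3 pos [ 0.5213 -0.0117  0.2373] rot [ 1.7999e+02  1.1000e-01 -1.7992e+02] F [ 0.1  0.7 -0.7] w 0.481 gf 0.0
handle top [ 0.59366414 -0.31452785  0.12249267] 63
plate ((572.463134765625, -303.3702697753906), (101.65735626220703, 112.46450805664062), 22.137619018554688) 175
white ((607.8427124023438, -315.6302490234375), (127.09050750732422, 84.0798110961914), 89.85806274414062) 314 0.012939749193293548
```

Call:
{"method": "apply_moves", "body": {"targets": "0 0 0 0 0 -3 55; 0 0 0 0 0 -3 60; 0 0 0 0 0 -3.5 60; 0 0 0 -0.8 -3.4 0 60; 0 0 0 -0.8 -3.4 0 60; 0 0 0 -0.8 -3.4 0 60; 0 0 0 -0.8 -3.4 0 60; 0 0 0 -0.8 -3.4 0 60; 0 0 0 -0.8 -3.4 0 60; 0 0 0 -0.8 -3.4 0 60; 0 0 0 -0.8 -3.4 0 60; 0 0 0 -0.8 -2.7 0 60"}}

```text
t: 21.3
position: [0.593, -0.3138, 0.3325]
tool_rot: [-179.9, 0.1, 180.0]
contact_force: [0.4, -0.2, 0.7]
width: 0.602
gripper_force: 0.0
```

```bash
python3 - <<'E'
from h import *
to(.594,-.3145,.262)
look("c")
o=observe(); p,d=grab_frame("wrist"); W=world("wrist",d,o)
cv2.imwrite("pics/w2.png",p[...,::-1])
h=W[(d>0)&(W[...,2]>.11)&(W[...,2]<.13)&(abs(W[...,0]-.594)<.03)&(abs(W[...,1]+.3145)<.03)]; print(len(h),h.mean(0) if len(h) else 0, h.min(0),h.max(0))
E
```

```text
t 21.3 pos [ 0.593  -0.3138  0.3325] rot [-1.7991e+02  8.0000e-02  1.7996e+02] F [ 0.4 -0.2  0.7] w 0.602 gf 0.0
shift cm [-0.09 -0.06  7.05]
  56  45  41  45  48  45  48  49  49  46  48  43  49  43  45  47  42  45  43  44  51
  48  47  29  33  35  32  31  33  34  32  33  31  30  32   6  25  36  36  34  33  47
  40  47  35  34  36  34  29  35  37  36  30  33  35  33  28  33  38  37  35  29  48
  32  48  31  33  35  34  29  33  34  35  33  38  36  36  31  23  33  37  33  28  45
  24  46  24  29  31  23   9  28  28  30  30  33  36  34  28  10  23  29  18   6  46
  16  48   9  31  29   9  27  31  33  25   6  30  33  33  32  23   7  29  29   9  48
   8  48  34  35  35  31  36  37  36  29   7  27  37  39  37  30  31  35  36  28  47
   0  48  32  37  36  32  34  35  35  38  44  40  39  37  38  31  36  35  35  33  45
  -8  49  33  37  36  26  33  33  37  51  51  53  43  38  33  29  34  37  37  29  47
 -16  47  26  31  30  10   7  32  46  53  54  50  47  32  31   7  29  32  28   9  47
 -24  47  10  28  29  31  23  32  43  50  51  50  44  24   7   7  29  32  32  27  44
 -32  47  34  36  36  29  30  38  33  45  45  45  33  36  27  27  38  39  33  31  47
 -40  49  33  37  34  33  35  35  35  31  26  36  34  37  32  36  36  41  42  35  46
 -48  48  33  36  35  30  28  36  31  31  28  35  36  35  29  24  36  36  38  28  48
 -56  50  45  46  48  46  47  46  45  46  45  46  45  43  49  47  47  46  48  46  48
880 [ 0.59283056 -0.31632142  0.12088695] [ 0.58288807 -0.3282137   0.11002397] [ 0.60667219 -0.30394352  0.12448454]
```

View pics/w2.png

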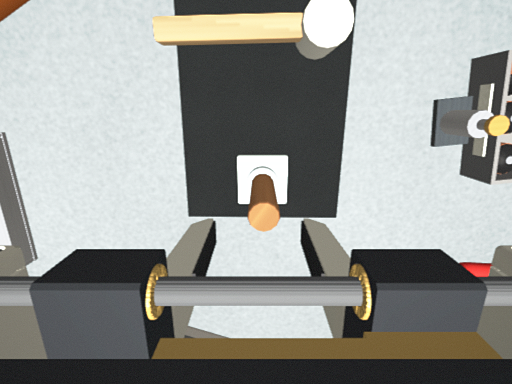

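Call:
{"method": "apply_moves", "body": {"targets": "0 0 0 0 -0.2 2.5 60; 0 0 0 0 0 2.5 60; 0 0 0 0 0 2 60; 0 0 0 0 0 0 20; 0 0 0 0 0 0 5; 0 0 0 0 0 0 5; 0 0 0 0 0 0 5; 0 0 0 0 0 0 5; 0 0 0 0 0 0 5; 0 0 0 0 0 -2 5; 0 0 0 0 0 -4 5; 0 0 0 0 0 -4 5", "squeeze": 45}}

```text
t: 22.4
position: [0.5924, -0.313, 0.3606]
tool_rot: [179.9, -0.2, -180.0]
contact_force: [0.3, -0.6, -2.4]
width: 0.26
gripper_force: 45.0
```

```bash
python3 - <<'E'
from h import *
to(.505,-.0165,.345)
E
```

```text
t 22.4 pos [ 0.5924 -0.313   0.3606] rot [ 179.89   -0.2  -179.98] F [ 0.3 -0.6 -2.4] w 0.26 gf 45.0
shift cm [ 8.72 29.65  1.65]
```

Call:
{"method": "apply_moves", "body": {"targets": "0 0 0 1.1 3.7 0 5; 0 0 0 1.1 3.7 0 5; 0 0 0 1.1 3.7 0 5; 0 0 0 1.1 3.7 0 5; 0 0 0 1.1 3.7 0 5; 0 0 0 1.1 3.7 0 5; 0 0 0 1.1 3.7 0 5; 0 0 0 1.1 3.7 0 5; 0 0 0 0 0 2.2 5; 0 0 0 0 0 2.2 5; 0 0 0 0 0 0.3 5; 0 0 0 0 0 0.3 5"}}

```text
t: 23.4
position: [0.5048, -0.0173, 0.3104]
tool_rot: [-180.0, -0.1, -180.0]
contact_force: [0.3, -0.5, -1.7]
width: 0.265
gripper_force: 45.0
```

Call:
{"method": "apply_moves", "body": {"targets": "0 0 0 0 0 0.3 5; 0 0 0 0 0 0.3 5; 0 0 0 0 0 0.2 5; 0 0 0 0 0 0 5"}}

```text
t: 23.73
position: [0.5051, -0.0177, 0.3029]
tool_rot: [-180.0, 0.0, 180.0]
contact_force: [-0.6, 0.3, -2.6]
width: 0.262
gripper_force: 45.0
```

Call:
{"method": "apply_moves", "body": {"targets": "0 0 0 0 0 0.2 5; 0 0 0 0 0 0.2 5; 0 0 0 0 0 0.2 5; 0 0 0 0 0 0.1 5; 0 0 0 0 0 0 5"}}

```text
t: 24.15
position: [0.5056, -0.0172, 0.2962]
tool_rot: [180.0, 0.1, -180.0]
contact_force: [-0.9, -0.8, 4.4]
width: 0.262
gripper_force: 45.0
```

Call:
{"method": "apply_moves", "body": {"targets": "0 0 0 0 0 0.1 5; 0 0 0 0 0 0.1 5; 0 0 0 0 0 0.1 5; 0 0 0 0 0 0 5; 0 0 0 0 0 0 5"}}

```text
t: 24.57
position: [0.5069, -0.0165, 0.2955]
tool_rot: [180.0, 0.4, -179.9]
contact_force: [-1.4, 0.5, 29.4]
width: 0.261
gripper_force: 45.0
```

Call:
{"method": "apply_moves", "body": {"targets": "0 0 0 0 0 -2 5; 0 0 0 0 0 -4 5; 0 0 0 0 0 -0.5 5; 0 0 0 -1 -4 0 5; 0 0 0 -1 -4 0 5; 0 0 0 -1 -4 0 5; 0 0 0 -1 -4 0 5; 0 0 0 -1 -4 0 5; 0 0 0 0 0 0 5"}}

```text
t: 25.32
position: [0.5553, -0.2264, 0.357]
tool_rot: [-179.7, 0.1, 179.5]
contact_force: [0.6, -0.4, -2.1]
width: 0.261
gripper_force: 45.0
```

```bash
python3 - <<'E'
from h import *
at(); look("d","pics/b3.png")
E
```

```text
t 25.32 pos [ 0.5553 -0.2264  0.357 ] rot [-1.7974e+02  5.0000e-02  1.7945e+02] F [ 0.6 -0.4 -2.1] w 0.261 gf 45.0
  56  47  49  44  46  45  48  46  46  46  44  46  45  41  47  47  44  44  45  48  49
  48  47  31  34  36  33  30  35  35  35  31  32  33  31   9  30  35  35  34  27  47
  40  47  36  35  36  38  30  34  36  33  31  34  36  35  30  27  33  34  34  29  48
  32  45  29  35  37  31  22  31  36  37  32  35  38  35  28  21  32  34  33  27  45
  24  46  26  29  30  28  31  33  30  26  10  34  33  34  26   7  30  29  17   9  46
  16  47  30  30  30  27  35  34  35  30   9   7  32  37  39  29   6  29  29  25  47
   8  44  34  34  36  31  36  37  36  34   7   5  35  38  39  34  27  32  34  36  47
   0  47  34  34  37  32  32  32  32  29  30  32  33  40  38  33  30  36  38  34  48
  -8  50  30  34  35  28   7  28  11  32  36  35  32  32  31  30  29  37  34  33  48
 -16  47  23  27  30   9   8   8  26  34  38  35  34   7   8   9  19  30  30  23  45
 -24  46   9  33  29   8   6  28  29  31  33  36  30  10   7   8  30  30  31  19  48
 -32  46  35  36  33  30  31  34  33  32  26  33  33  36  29  27  38  37  37  30  47
 -40  49  33  37  35  35  39  36  36  30  28  35  36  36  34  33  38  39  37  34  46
 -48  46  34  34  35  31  32  35  36  32  29  35  35  34  29  27  35  38  39  30  47
 -56  48  46  47  46  50  46  46  44  47  46  48  47  45  49  47  49  49  46  46  48
```

View pics/b3.png

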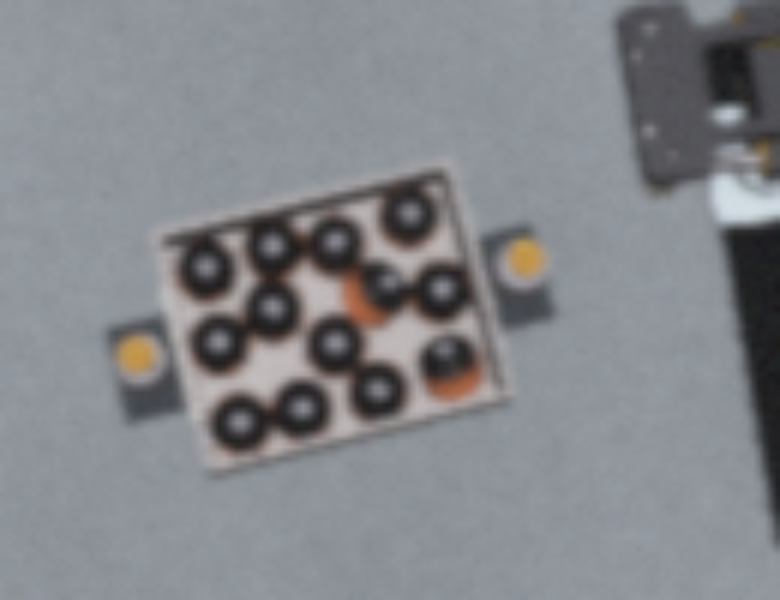

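Call:
{"method": "apply_moves", "body": {"targets": "0 0 0 0.55 3.85 0 5; 0 0 0 0.55 3.85 0 5; 0 0 0 0.55 3.85 0 5; 0 0 0 0.55 3.85 0 5; 0 0 0 0.55 3.85 0 5; 0 0 0 0 0 2.5 5; 0 0 0 0 0 2.5 5; 0 0 0 0 0 0.5 5; 0 0 0 0 0 0.2 5; 0 0 0 0 0 0.2 5; 0 0 0 0 0 0.1 5; 0 0 0 0 0 0 5"}}

```text
t: 26.37
position: [0.5277, -0.0252, 0.2984]
tool_rot: [-180.0, 0.1, 180.0]
contact_force: [0.7, -0.1, -2.8]
width: 0.264
gripper_force: 45.0
```

Call:
{"method": "apply_moves", "body": {"targets": "0 0 0 0 0 0.1 5; 0 0 0 0 0 0.1 5; 0 0 0 0 0 0.1 5; 0 0 0 0 0 0.05 5; 0 0 0 0 0 0 5; 0 0 0 0 0 0 5"}}

```text
t: 26.87
position: [0.5285, -0.0243, 0.296]
tool_rot: [180.0, 0.2, -180.0]
contact_force: [-0.6, 1.8, 12.8]
width: 0.264
gripper_force: 45.0
```

Call:
{"method": "apply_moves", "body": {"targets": "0 0 0 0 0 -2.5 5; 0 0 0 0 0 -3.7 5; 0 0 0 -0.75 -3.6 0 5; 0 0 0 -0.75 -3.6 0 5; 0 0 0 -0.75 -3.6 0 5; 0 0 0 -0.75 -3.6 0 5; 0 0 0 -0.75 -3.6 0 5; 0 0 0 -0.75 -3.6 0 5; 0 0 0 -0.75 -3.6 0 5; 0 0 0 -0.75 -3.6 0 5; 0 0 0 0 0 3 5; 0 0 0 0 0 3 5"}}

```text
t: 27.87
position: [0.5875, -0.3166, 0.2969]
tool_rot: [-179.8, 0.2, 179.7]
contact_force: [-0.4, 1.4, -4.3]
width: 0.263
gripper_force: 45.0
```

```bash
python3 - <<'E'
from h import *
to(.59,-.314,.262)
E
```

```text
t 27.87 pos [ 0.5875 -0.3166  0.2969] rot [-179.83    0.23  179.71] F [-0.4  1.4 -4.3] w 0.263 gf 45.0
shift cm [-0.24  0.27  3.49]
```

Call:
{"method": "apply_moves", "body": {"targets": "0 0 0 0 0 1.5 5; 0 0 0 0 0 1 5; 0 0 0 0 0 0.5 5; 0 0 0 0 0 0.3 5; 0 0 0 0 0 0.1 5; 0 0 0 0 0 0 5"}}

```text
t: 28.37
position: [0.5879, -0.3128, 0.2631]
tool_rot: [-180.0, 0.1, -180.0]
contact_force: [-0.6, -0.1, -2.5]
width: 0.261
gripper_force: 45.0
```

Call:
{"method": "apply_moves", "body": {"targets": "0 0 0 0 0 0.1 5; 0 0 0 0 0 0.1 5; 0 0 0 0 0 0 5"}}

```text
t: 28.62
position: [0.588, -0.3129, 0.2623]
tool_rot: [-179.9, 0.1, 180.0]
contact_force: [-2.6, 0.1, 7.7]
width: 0.26
gripper_force: 45.0
```

Call:
{"method": "apply_moves", "body": {"targets": "0 0 0 0 0 0 40; 0 0 0 0 0 0 60; 0 0 0 0 0 0 60; 0 0 0 0 0 0 60; 0 0 0 0 0 -2 60; 0 0 0 0 0 -4 60; 0 0 0 0 0 -4 60; 0 0 0 2.5 1 0 75; 0 0 0 2.5 1 0 75; 0 0 0 2.5 1 0 75; 0 0 0 0 0 0 75"}}

```text
t: 29.53
position: [0.5084, -0.2815, 0.3604]
tool_rot: [180.0, -0.2, 180.0]
contact_force: [-0.8, 1.0, -0.4]
width: 0.746
gripper_force: 0.0
```

```bash
python3 - <<'E'
from h import *
o=at(); print(o["joint_pos"].round(1))
p,d=grab_frame("wrist"); W=world("wrist",d,o)
cv2.imwrite("pics/w3.png",p[...,::-1])
m=(d>0)&(abs(W[...,1]+.31)<.13)&(abs(W[...,0]-.45)<.06)
h=W[m&(W[...,2]>.055)&(W[...,2]<.066)]; print("head",len(h),h.mean(0),h.min(0),h.max(0))
q=W[m&(W[...,2]>.042)&(W[...,2]<.053)&(W[...,1]<-.295)]; print("handle",q.mean(0),q.min(0),q.max(0),cv2.fitLine(q[:,:2].astype(np.float32),cv2.DIST_L2,0,.01,.01).ravel())
E
```

```text
t 29.53 pos [ 0.5084 -0.2815  0.3604] rot [179.98  -0.22 179.99] F [-0.8  1.  -0.4] w 0.746 gf 0.0
[ 36.3  28.6 -18.5 112.4  13.4  41.2  99.8]
head 1347 [ 0.44811151 -0.26323887  0.06013095] [ 0.42806685 -0.28299364  0.05584797] [ 0.46932941 -0.24284758  0.06260664]
handle [ 0.4497849  -0.35232464  0.04809054] [ 0.43981226 -0.4101252   0.04201709] [ 0.46062247 -0.29544051  0.05048347] [ 0.01735524 -0.9998494   0.4497849  -0.35232463]
```

View pics/w3.png

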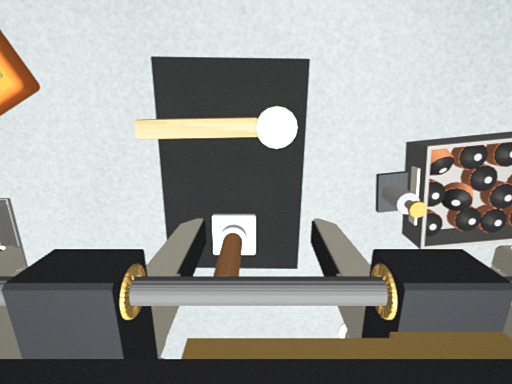

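Call:
{"method": "apply_moves", "body": {"targets": "0 0 0.12 0 0 0 75; 0 0 0.12 0 0 0 75; 0 0 0.12 0 0 0 75; 0 0 0.12 0 0 0 75; 0 0 0.12 0 0 0 75; 0 0 0.12 0 0 0 75; 0 0 0.12 0 0 0 75; 0 0 0.12 0 0 0 75; 0 0 0.12 0 0 0 75; 0 0 0.12 0 0 0 75; 0 0 0.12 0 0 0 75; 0 0 0.12 0 0 0 75"}}

```text
t: 30.58
position: [0.5137, -0.2831, 0.3601]
tool_rot: [180.0, 0.0, 97.2]
contact_force: [0.5, 0.3, 1.0]
width: 0.746
gripper_force: 0.0
```

```bash
python3 - <<'E'
from h import *
o=observe(); print(o["joint_pos"].round(1)); to(.4485,-.263,.211)
E
```

```text
[ 19.6  28.    5.3 112.9  -3.9  39.2  34.5]
t 30.58 pos [ 0.5137 -0.2831  0.3601] rot [1.7996e+02 3.0000e-02 9.7200e+01] F [0.5 0.3 1. ] w 0.746 gf 0.0
shift cm [ 2.81 -6.23 14.91]
```

Call:
{"method": "apply_moves", "body": {"targets": "0 0 0.108 0 0 0 75; 0 0 0 1.06 -3.25 0 75; 0 0 0 1.06 -3.25 0 75; 0 0 0 0 0 3.5 75; 0 0 0 0 0 3.5 75; 0 0 0 0 0 3.5 75; 0 0 0 0 0 2.2 75; 0 0 0 0 0 2.2 75; 0 0 0 0 0 0 75; 0 0 0 0 0 0 60; 0 0 0 0 0 0 40; 0 0 0 0 0 0 20", "squeeze": 50}}

```text
t: 31.58
position: [0.4477, -0.2634, 0.2125]
tool_rot: [179.9, 0.1, 91.3]
contact_force: [-0.9, 0.5, -0.6]
width: 0.583
gripper_force: 0.0
```

Call:
{"method": "apply_moves", "body": {"targets": "0 0 0 0 0 0 20; 0 0 0 0 0 0 20; 0 0 0 0 0 0 20; 0 0 0 0 0 0 20; 0 0 0 0 0 -1 20; 0 0 0 0 0 -3 20; 0 0 0 0 0 -3 20; 0 0 0 0 0 -3 20"}}

```text
t: 32.25
position: [0.4465, -0.2629, 0.3128]
tool_rot: [-179.9, -0.0, 91.3]
contact_force: [0.6, 0.2, -3.9]
width: 0.446
gripper_force: 50.0
```

```bash
python3 - <<'E'
from h import *
to(.531,-.1125,.305)
p,d=grab_frame("scene"); cv2.imwrite("pics/s1.png",cv2.resize(p[100:290,70:325,::-1],(800,596)))
E
```

```text
t 32.25 pos [ 0.4465 -0.2629  0.3128] rot [-1.7993e+02 -4.0000e-02  9.1310e+01] F [ 0.6  0.2 -3.9] w 0.446 gf 50.0
shift cm [14.84  8.79  0.78]
```

View pics/s1.png

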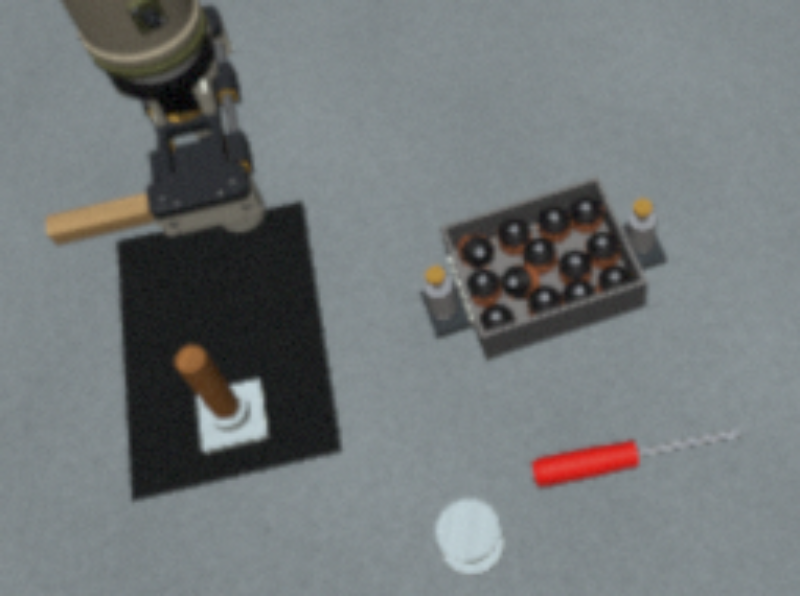

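Call:
{"method": "apply_moves", "body": {"targets": "0 0 0 2.97 1.76 0 20; 0 0 0 2.97 1.76 0 20; 0 0 0 2.97 1.76 0 20; 0 0 0 2.97 1.76 0 20; 0 0 0 2.96 1.75 0 20; 0 0 0 0 0 1 20; 0 0 0 0 0 0 20"}}

```text
t: 32.88
position: [0.532, -0.1101, 0.3005]
tool_rot: [-180.0, -0.1, 91.6]
contact_force: [0.0, -1.1, -3.8]
width: 0.442
gripper_force: 50.0
```

```bash
python3 - <<'E'
from h import *
to(.531,-.1125,.266)
E
```

```text
t 32.88 pos [ 0.532  -0.1101  0.3005] rot [-1.7995e+02 -5.0000e-02  9.1600e+01] F [ 0.  -1.1 -3.8] w 0.442 gf 50.0
shift cm [-0.24 -0.1   3.45]
```

Call:
{"method": "apply_moves", "body": {"targets": "0 0 0 -0.15 -0.1 0 20; 0 0 0 0 0 1.1 20; 0 0 0 0 0 1.3 20; 0 0 0 0 0 1.3 20; 0 0 0 0 0 0 20"}}

```text
t: 33.3
position: [0.5303, -0.1161, 0.2638]
tool_rot: [180.0, 0.0, 91.1]
contact_force: [0.2, -0.4, -4.4]
width: 0.444
gripper_force: 50.0
```

```bash
python3 - <<'E'
from h import *
to(.511,.0825,.266)
E
```

```text
t 33.3 pos [ 0.5303 -0.1161  0.2638] rot [1.7995e+02 4.0000e-02 9.1140e+01] F [ 0.2 -0.4 -4.4] w 0.444 gf 50.0
shift cm [19.9  -1.53 -0.23]
```

Call:
{"method": "apply_moves", "body": {"targets": "0 0 0 0 0 -3.5 20; 0 0 0 0 0 -1.2 20; 0 0 0 3.3 -0.25 0 20; 0 0 0 3.3 -0.25 0 20; 0 0 0 3.3 -0.25 0 20; 0 0 0 3.3 -0.25 0 20; 0 0 0 3.3 -0.25 0 20; 0 0 0 3.3 -0.25 0 20; 0 0 0 0 0 0.7 20; 0 0 0 0 0 0 20"}}

```text
t: 34.13
position: [0.5105, 0.0842, 0.3034]
tool_rot: [-179.9, -0.0, 91.4]
contact_force: [-0.8, -0.2, -4.3]
width: 0.444
gripper_force: 50.0
```

```bash
cat >> h.py <<'E'
def pins():
    for n in ["top","scene"]:
        p,d=grab_frame(n); W=world(n,d); p=p.astype(int)
        for nm,x,y in [("right",.531,-.1125),("left",.511,.0825)]:
            m=(d>0)&(np.hypot(W[...,0]-x,W[...,1]-y)<.02)&(W[...,2]<.085)&(p[...,0]-p[...,2]>60)
            q=W[m]; print(n,nm,len(q),(np.percentile(q[:,2],80).round(4),q.mean(0).round(4)) if len(q)>3 else "")
E
python3 - <<'E'
from h import *
to(.511,.0825,.266); pins()
E
```

```text
t 34.13 pos [0.5105 0.0842 0.3034] rot [-179.95   -0.     91.45] F [-0.8 -0.2 -4.3] w 0.444 gf 50.0
shift cm [-0.17  0.05  3.74]
top right 22 (np.float64(0.0596), array([ 0.5316, -0.1119,  0.0577]))
top left 0 
scene right 26 (np.float64(0.0592), array([ 0.5325, -0.1108,  0.0576]))
scene left 13 (np.float64(0.0706), array([0.5161, 0.0827, 0.0698]))
```

Call:
{"method": "apply_moves", "body": {"targets": "0 0 0 -0.1 0 0 20; 0 0 0 0 0 1.2 20; 0 0 0 0 0 1.3 20; 0 0 0 0 0 1.3 20; 0 0 0 0 0 0 20; 0 0 0 0 0 -3.5 20; 0 0 0 0 0 -1.5 20; 0 0 0 -3.3 -0.8 0 20; 0 0 0 -3.3 -0.8 0 20; 0 0 0 -3.3 -0.8 0 20; 0 0 0 -3.3 -0.8 0 20; 0 0 0 0 0 0 20"}}

```text
t: 35.23
position: [0.4799, -0.0579, 0.3172]
tool_rot: [-180.0, 0.2, 90.7]
contact_force: [-0.1, 0.8, -4.2]
width: 0.448
gripper_force: 50.0
```

```bash
python3 - <<'E'
from h import *
to(.450,-.257,.2125); pins()
E
```

```text
t 35.23 pos [ 0.4799 -0.0579  0.3172] rot [-1.7997e+02  1.7000e-01  9.0720e+01] F [-0.1  0.8 -4.2] w 0.448 gf 50.0
shift cm [-19.84  -3.24  10.53]
top right 0 
top left 24 (np.float64(0.0604), array([0.512 , 0.0831, 0.0585]))
scene right 25 (np.float64(0.0578), array([ 0.5323, -0.111 ,  0.0569]))
scene left 24 (np.float64(0.0598), array([0.5136, 0.0838, 0.0589]))
```

Call:
{"method": "apply_moves", "body": {"targets": "0 0 0 3.5 0.85 0 20; 0 0 0 3.5 0.85 0 20; 0 0 0 3.5 0.8 0 20; 0 0 0 3.5 0.8 0 20; 0 0 0 0 0 1.8 20; 0 0 0 0 0 0 20; 0 0 0 0 0 1.8 20; 0 0 0 0 0 1.7 20; 0 0 0 0 0 0 20; 0 0 0 0 0 0 20"}}

```text
t: 36.17
position: [0.5118, 0.0898, 0.2633]
tool_rot: [-179.9, 0.0, 91.3]
contact_force: [-0.4, 1.0, -3.8]
width: 0.446
gripper_force: 50.0
```

Call:
{"method": "apply_moves", "body": {"targets": "0 0 0 0 0 -3.5 20; 0 0 0 0 0 -1.5 20; 0 0 0 -3.5 -0.6 0 20; 0 0 0 -3.5 -0.6 0 20; 0 0 0 -3.5 -0.6 0 20; 0 0 0 -3.5 -0.6 0 20; 0 0 0 -3.5 -0.6 0 20; 0 0 0 -3.5 -0.6 0 20; 0 0 0 -3.5 -0.6 0 20; 0 0 0 -3.5 -0.6 0 20; 0 0 0 -3.5 -0.6 0 20; 0 0 0 0 0 0 20"}}

```text
t: 37.17
position: [0.4628, -0.2334, 0.3145]
tool_rot: [179.9, 0.2, 90.7]
contact_force: [0.6, -0.9, -3.7]
width: 0.447
gripper_force: 50.0
```

```bash
python3 - <<'E'
from h import *
to(.450,-.257,.2125); pins()
E
```

```text
t 37.17 pos [ 0.4628 -0.2334  0.3145] rot [179.95   0.25  90.74] F [ 0.6 -0.9 -3.7] w 0.447 gf 50.0
shift cm [-2.3  -1.32 10.21]
top right 22 (np.float64(0.0589), array([ 0.5316, -0.1119,  0.0578]))
top left 24 (np.float64(0.0593), array([0.512 , 0.0831, 0.0579]))
scene right 26 (np.float64(0.0582), array([ 0.5321, -0.1108,  0.057 ]))
scene left 23 (np.float64(0.0591), array([0.5132, 0.0839, 0.0577]))
```

Call:
{"method": "apply_moves", "body": {"targets": "0 0 0 -2.5 -1.3 0 20; 0 0 0 0 0 3 20; 0 0 0 0 0 3 20; 0 0 0 0 0 2.5 20; 0 0 0 0 0 1 20; 0 0 0 0 0 0.4 20; 0 0 0 0 0 0.2 20; 0 0 0 0 0 0.2 20; 0 0 0 0 0 0 20"}}

```text
t: 38.02
position: [0.4531, -0.251, 0.2111]
tool_rot: [179.9, 0.0, 91.3]
contact_force: [-0.1, -0.1, -2.6]
width: 0.445
gripper_force: 50.0
```

Call:
{"method": "apply_moves", "body": {"targets": "0 0 0 -0.5 0 0.15 20; 0 0 0 0 0 0.1 20; 0 0 0 0 0 0.1 20; 0 0 0 0 0 0 20"}}

```text
t: 38.35
position: [0.453, -0.2566, 0.2074]
tool_rot: [179.9, 0.0, 91.3]
contact_force: [-0.8, -0.9, 2.3]
width: 0.447
gripper_force: 50.0
```

Contact. Release and rise.

Call:
{"method": "apply_moves", "body": {"targets": "0 0 0 0 0 0 55; 0 0 0 0 0 0 75; 0 0 0 0 0 0 75; 0 0 0 0 0 0 75; 0 0 0 0 0 -2 75; 0 0 0 0 0 -4 75; 0 0 0 0 0 -4 75; 0 0 0 0 0 -4 75; 0 0 0 3.5 -1 -2 75; 0 0 0 3.5 -1 0 75; 0 0 0 3.5 0 0 75; 0 0 0 0 0 0 75"}}

```text
t: 39.35
position: [0.4296, -0.1461, 0.3672]
tool_rot: [-180.0, -0.1, 91.7]
contact_force: [-0.4, 0.5, -0.8]
width: 0.749
gripper_force: 0.0
```

```bash
python3 - <<'E'
from h import *
at(); pins()
p,d=grab_frame("scene"); cv2.imwrite("pics/s2.png",cv2.resize(p[100:290,70:325,::-1],(800,596)))
W=world("scene",d)
E
```

```text
t 39.35 pos [ 0.4296 -0.1461  0.3672] rot [-1.7999e+02 -1.4000e-01  9.1680e+01] F [-0.4  0.5 -0.8] w 0.749 gf 0.0
top right 22 (np.float64(0.0598), array([ 0.5316, -0.1119,  0.058 ]))
top left 23 (np.float64(0.0597), array([0.5118, 0.0829, 0.0576]))
scene right 26 (np.float64(0.0587), array([ 0.5325, -0.1108,  0.0576]))
scene left 23 (np.float64(0.0588), array([0.5128, 0.0837, 0.0576]))
```

View pics/s2.png

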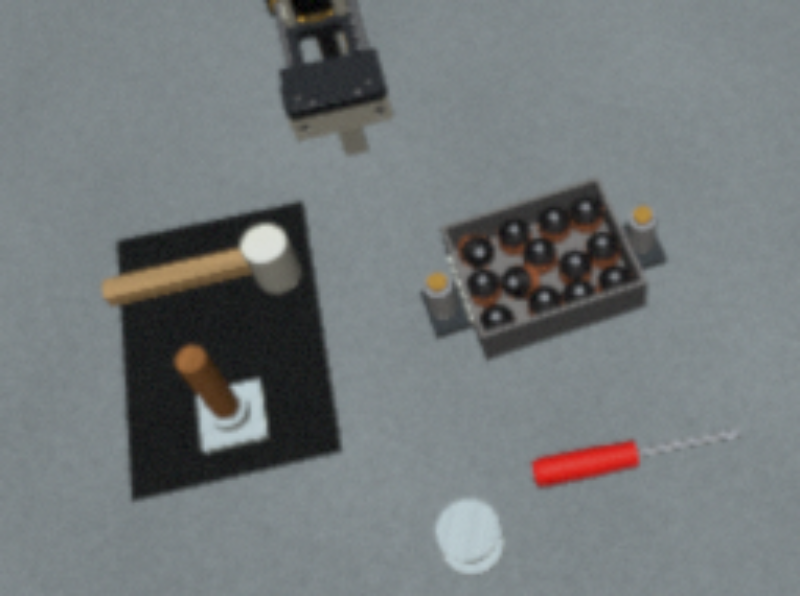

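The picture shows the mallet standing on the mat (head at 265,255) and the tamper upright at (230,415). All the chokes are level in the bin, and both pins are down.

```bash
python3 -c "
from cell import job_done; print(job_done())"
```

```text
the job is handed in; nothing more can be done
None
```

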